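# Park the sharps bin in its bracket and shut its flap

## Robot

A 6-joint arm with a two-finger parallel gripper is mounted at the origin on the work surface. World frame = base frame: x ahead of the robot, y to its left, z up, the work surface at z = 0. Lengths are in m, angles in rad, forces in N, time in s.
With the tool pointing down it reaches from about 0.35 to 0.85 m from the base axis. Payload 8.1 kg.
Tool frame: the origin (TCP) lies midway between the tips of the shut fingers; the grasp point (between the pads) lies 19 mm behind it; z points along the fingers, y is the line along which they close (so a half turn about z gives the same grasp; the last joint's range is limited). The gripper opens to 93 mm and grips with 3 to 60 N. Pads are 15 mm wide; open, the fingers measure 128 mm over their backs; the gripper's body (75 mm by 188 mm) begins 65 mm behind the grasp point.
Start: joints at [-1.188, 0.13, 1.488, -0, 1.523, -0.085], TCP at [0.271, -0.536, 0.219] pointing down, gripper open.
Joint ranges: [-2.96, 2.96], [-0.89, 2.26], [0.02, 2.5], [-1.34, 4.48], [0, 2.73], [-2.66, 2.66]. Speed limits (rad/s): [2.39, 2.39, 2.79, 3.14, 3.14, 3.14].

## Interface

Orientations are given as a rotation vector (axis times angle).
In Python, from plant import robot, cams gives the robot as it stands. The module is installed in compiled form; this text tells all that it offers.
- The arm moves only by the tool play_rows, never from a script. Its arguments are lists of equal length, an entry for each row: "slide": the shift along the tool's x, y, z scaled (see below), a list of three; "twist": the turn, a rotation vector about the tool's x, y, z scaled (see below), a list of three. A call has exactly 8 rows; each row shifts and turns the commanded pose from where the row before left it, along the tool's axes as they then stand; what a row does not reach is not made up. The controller multiplies each number of a shift by 25 cm and each number of a turn by 60 degrees. A row lasts 1/10 s, in which the tool goes at most 50 mm and 8.59 degrees, less where a joint would pass 70% of its speed; a pose out of reach is approached as far as the arm can. A call with a number of a shift or a turn outside -1 to 1 is refused whole. A call with a gripper value outside its range is refused whole. "fingers" is the closure, from -1 (fully open) to 1 (shut), set as the call begins (left out, the last holds). The fingers move at their own pace and stop on an object; "force" is the grip in N (left out, the last holds). Time passes only in rows, so rows that do not move let the fingers close, or fill a call up. It gives the time, the measured TCP pose, the force, the opening and the grip force at its end, in the units of the state.
- robot.read_state(): the state, without advancing time (a new reading comes with each control period).
- cams.read_camera(name): name is "side" or "top"; returns (picture, depth): 480x640x3 uint8, red, green, blue; 480x640 float32, m along the optical axis (not along the pixel's ray), 0 where there is no reading.
- cams.get_calibration(name): a dict with "fx", "fy", "cx", "cy" (pixels), "world_from_camera" (4x4, takes a point from camera to world coordinates). Camera axes: x right, y down, z forward; pixel columns grow to the right and rows downward; lengths in m; the calibration is good to about 2 mm. A picture is of the moment at which its call begins. get_calibration takes no time and is no camera call.
- robot.close_job(): hands the job in; it is judged then, once.
The state is a dict: "t": time; "q": joint angles; "dq": joint speeds; "joint_torque": joint torques, N m; "tool_pos": TCP position; "orientation": TCP orientation; "force": force on the tool from outside, world axes, zero at the start; "wrist_torque": the same for the moment, N m; "opening": finger opening in m; "gripper_force": force on a finger pad.
Only numpy, scipy, OpenCV 4.12 (cv2) and the standard library are available. Lean on these libraries where they do the work, as an engineer would, in place of code of your own. Each camera call takes 0.05 s, during which the arm holds its last target. There are 200 camera calls.

## Task

Without picking it up, push the sharps bin along the counter into its steel bracket until it sits square and fully back against the bracket's upright plate. Then, with the bin home, push the rib on its lid with your fingertips to slide the flap fully shut. Only push: do not lift or tip the bin, leave the two bottles, the carton and the roll of tape where they stand, and finish clear of everything.

Things in the scene. Friction and masses are not known exactly. Their poses are not given: they have to be found in the camera images.
- bin: Loose yellow sharps bin: box 120 long (x) x 130 wide (y) x 90 mm tall, plain vertical sides, 0.35 to 0.7 kg, on the counter (z = 0). Origin: centre of its underside. +x is its back, to meet the bracket's plate. Starts in front of the bracket, roughly facing it, off line and turned by up to 0.3 rad. The far (+x) half of its flat lid has a drop opening 45 x 60 mm, bare at the start.
- bracket: Fixed steel docking bracket, no floor. Origin: point on the counter where the bin's origin lies when home; +x: the way the bin goes in (bin then has the same yaw). Upright plate: inner face x = +60, 160 wide, 80 mm tall. Side walls 35 mm tall, inner faces y = +-75 (10 mm spare each side), x = -17 to +63; before them flared lips widen the mouth to y = +-89 at x = -57 mm.
- flap (a joint): Position of the white sliding flap on top of the bin's lid, m: 0 = fully open (towards the bin's -x), 0.045 = fully shut over the opening (end stop). It slides along the bin's +x, needs about 1 to 2 N and stays where it is left. It starts open (0 to 0.01).
- flap_rib (a point): Centre of the rib across the flap, the part to push: 5 thick (x), 50 wide (y), 16 mm tall, from 93 to 109 mm above the counter; moves with the flap. Axes as the bin's. It is 15 mm to the -x side of the bin's centre with the flap fully open, 30 mm to the +x side when shut. The lid and flap around it are flat, 90 to 95 mm above the counter.
- gel: Bystander: tall white round bottle with blue cap, diameter 60, 165 mm tall. Origin: centre of its underside.
- jar: Bystander: squat white round bottle (jar), diameter 60, 85 mm tall. Origin: centre of its underside.
- carton: Bystander: upright white carton 70 x 60, 120 mm tall. Origin: centre of its underside.
- tape: Bystander: roll of white tape lying flat, outer diameter 72, 30 mm tall. Origin: centre of its underside.
Things that resemble listed ones, but are neither listed nor needed, are in the scene too. Several things look just like the bracket: the one meant starts farthest to the robot's right. Of the things that look like the bin, the smallest one is meant.

How it is judged:
By the outcome, as a careful person would: the job done as asked, in the order asked, and still so for the second after the job is handed in, with the robot touching nothing.
It also fails if it takes over 70 s, if anything falls off the work surface, if the arm or the gripper's body presses on something with over 40 N, if the wrist force passes 120 N, or if a joint passes its speed limit or range.

## Working session

There is one attempt and no reset: what is moved stays moved. The work goes in short steps, Python scripts to look and compute and a tool call to move; the robot and the scene stay as the last step left them, time stands still between calls to the robot, and variables do not carry over. Pictures are saved under pics/ and viewed, at most 10 in all, crops included, and the job is handed in when it is done.

Besides the shell and the picture viewer there is one more tool, called after ">>>" as a command line: name --argument value ..., lists and objects as JSON in quotes. play_rows: Moves the arm, as the interface text tells. Shifts and turns lie within -1 to 1; 1 stands for 25 cm of shift or 60 degrees of turn. Its arguments: {"type":"object","properties":{"slide":{"type":"array"},"twist":{"type":"array"},"fingers":{"type":"number"},"force":{"type":"number"}},"required":["slide","twist"]}

```bash
mkdir -p pics
cat > h.py <<'E'
import numpy as np, cv2
from plant import robot, cams
def grab(n):
    im,d=cams.read_camera(n); c=cams.get_calibration(n)
    v,u=np.mgrid[:480,:640]
    P=np.stack([(u-c['cx'])/c['fx']*d,(v-c['cy'])/c['fy']*d,d],-1)
    T=np.array(c['world_from_camera']); W=P@T[:3,:3].T+T[:3,3]; W[d==0]=np.nan
    return im,d,W
E
python3 - <<'E'
from h import *
for n in ['top','side']:
    im,d,W=grab(n); np.savez(f'{n}0.npz',im=im,W=W)
    cv2.imwrite(f'pics/{n}0.png',im[:,:,::-1])
    print(n,cams.get_calibration(n))
print(robot.read_state())
E
```

```text
top {'fx': 495.6845337958348, 'fy': 495.6845337958348, 'cx': 312.14116542051744, 'cy': 241.42315601688452, 'world_from_camera': array([[-7.72907039e-04, -9.83779815e-01,  1.79378589e-01,
         3.40885996e-01],
       [-9.99934350e-01, -1.29038964e-03, -1.13855036e-02,
         2.21859884e-02],
       [ 1.14322969e-02, -1.79375613e-01, -9.83714233e-01,
         1.06662799e+00],
       [ 0.00000000e+00,  0.00000000e+00,  0.00000000e+00,
         1.00000000e+00]])}
side {'fx': 571.5624686604708, 'fy': 571.5624686604708, 'cx': 311.0512693769656, 'cy': 233.11294406084153, 'world_from_camera': array([[-0.99555788, -0.06460301,  0.0684906 ,  0.40459816],
       [-0.09379477,  0.6172552 , -0.78115207,  1.14129355],
       [ 0.0081886 , -0.78410616, -0.6205727 ,  0.9801412 ],
       [ 0.        ,  0.        ,  0.        ,  1.        ]])}
{'t': 0.1, 'q': array([-1.18842328e+00,  1.31081583e-01,  1.48916118e+00, -7.98405988e-06,
        1.52302899e+00, -8.53805945e-02]), 'dq': array([ 1.45601710e-03, -1.41169228e-03,  9.82685526e-05,  4.62640411e-04,
        7.10499947e-04, -2.75416280e-04]), 'joint_torque': array([ 1.87310063e-03, -5.61340356e+01, -4.93093836e+01,  7.69622298e-02,
        2.91609485e-02, -7.21923266e-05]), 'tool_pos': array([ 0.27036199, -0.53505104,  0.21769984]), 'orientation': array([-3.05444915e+00, -7.27681772e-01,  4.02401331e-04]), 'force': array([ 0.56119431,  0.6886885 , -0.33768453]), 'wrist_torque': array([ 0.0219634 , -0.06390258, -0.00055293]), 'gripper_force': 0.0, 'opening': 0.09305342882733063}
```

View pics/top0.png

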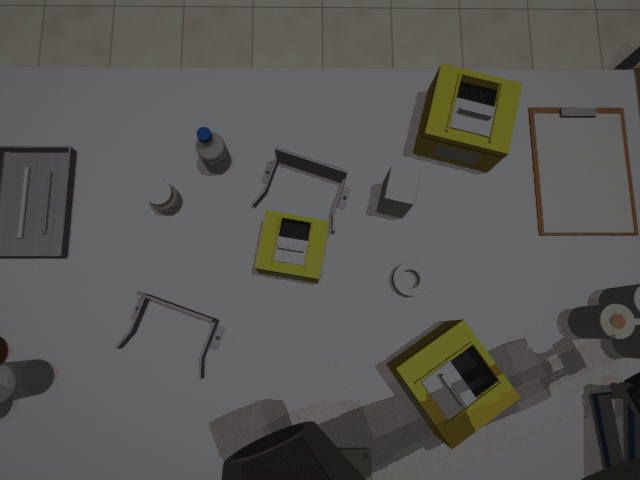

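View pics/side0.png

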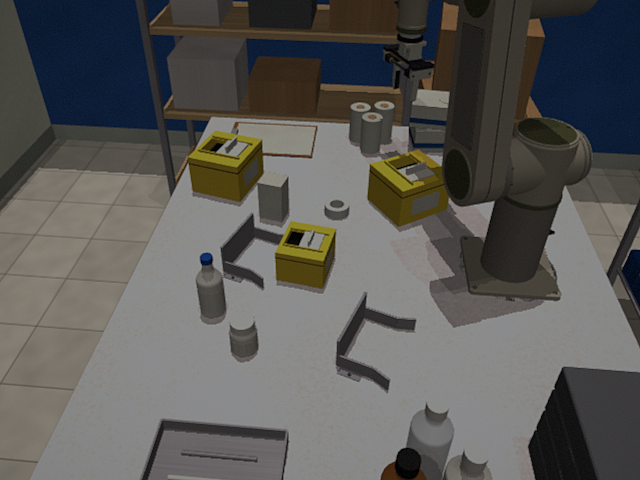

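The top view shows bin look-alikes at (292,245), (468,118) and (455,383). The one at (292,245) is the smallest. Brackets are at (305,190) and (170,330). Columns grow towards the robot's right (-y), so (305,190) is the one meant. Next I'll confirm both in a crop and measure them.

```bash
cat >> h.py <<'E'
def rect(p):
    (c,s,a)=cv2.minAreaRect((p*1000).astype(np.float32)); return c,s,a
def binmask(im,W):
    hsv=cv2.cvtColor(im,cv2.COLOR_RGB2HSV)
    return (hsv[...,0]>20)&(hsv[...,0]<35)&(hsv[...,1]>150)&(W[...,2]>.07)&(W[...,2]<.11)
E
python3 - <<'E'
from h import *
im=np.load('top0.npz')['im'];
for n in ['top','side']:
    z=np.load(n+'0.npz'); im=z['im'];W=z['W']
    m=binmask(im,W)&(abs(W[...,2]-.09)<.006)
    k,l,st,c=cv2.connectedComponentsWithStats(m.astype(np.uint8))
    for i in range(1,k):
        if st[i,4]>200: print(n,'yel',c[i],st[i,4],rect(W[l==i][:,:2]),np.median(W[l==i][:,2]))
    # non-yellow elevated blobs
    for lo,hi in((.015,.3),):
        m=(W[...,2]>lo)&(W[...,2]<hi)&(W[...,0]>.25)&(W[...,0]<.85)&(abs(W[...,1])<.45)
        k,l,st,c=cv2.connectedComponentsWithStats(m.astype(np.uint8))
        for i in range(1,k):
            if st[i,4]>80:
                q=W[l==i]; print(n,c[i].round(),st[i,4],rect(q[:,:2]),'zmax %.3f'%np.percentile(q[:,2],98))
t=np.load('top0.npz')['im'][130:300,220:420]
cv2.imwrite('pics/crop0.png',cv2.resize(np.clip(t[:,:,::-1]*1.5,0,255).astype(np.uint8),(700,595),interpolation=cv2.INTER_CUBIC))
E
```

```text
top yel [291.16459494 245.86283755] 2333 ((514.17138671875, 52.275917053222656), (127.94571685791016, 120.0957260131836), 80.24193572998047) 0.0899365453023997
top [469. 124.] 6958 ((791.9251708984375, -321.2040100097656), (174.3820343017578, 162.3887176513672), 75.19020080566406) zmax 0.138
top [212. 150.] 1122 ((711.6437377929688, 217.78305053710938), (51.851680755615234, 59.495765686035156), 32.554176330566406) zmax 0.167
top [306. 172.] 1247 ((639.9560546875, 31.805870056152344), (186.26705932617188, 123.6802978515625), 71.42882537841797) zmax 0.082
top [399. 191.] 1557 ((628.3821411132812, -168.57986450195312), (61.006961822509766, 71.60649108886719), 76.7403564453125) zmax 0.123
top [163. 197.] 900 ((620.584228515625, 322.7769470214844), (56.23158645629883, 57.19617462158203), 2.9933853149414062) zmax 0.088
top [292. 246.] 4065 ((514.1614379882812, 51.054832458496094), (130.51416015625, 120.96280670166016), 80.24131774902344) zmax 0.100
top [410. 279.] 685 ((450.9426574707031, -196.1407012939453), (69.8006362915039, 70.8133316040039), 26.193878173828125) zmax 0.033
top [170. 32
[... 1112 characters left out ...]
), 75.36839294433594) zmax 0.123
side [337. 206.] 361 ((448.08544921875, -194.23480224609375), (77.07659149169922, 70.37043762207031), 89.52903747558594) zmax 0.035
side [287. 251.] 4249 ((577.2695922851562, 54.730567932128906), (185.32797241210938, 259.2060852050781), 74.65711975097656) zmax 0.097
side [210. 287.] 1313 ((711.2796630859375, 229.6956024169922), (60.24672317504883, 50.66950988769531), 18.48490333557129) zmax 0.167
side [365. 337.] 1501 ((337.0093688964844, 306.05767822265625), (185.5404052734375, 123.11105346679688), 71.7176742553711) zmax 0.083
side [243. 333.] 1010 ((619.8660888671875, 330.0865173339844), (58.71302032470703, 57.15284729003906), 59.930728912353516) zmax 0.088
```

View pics/crop0.png

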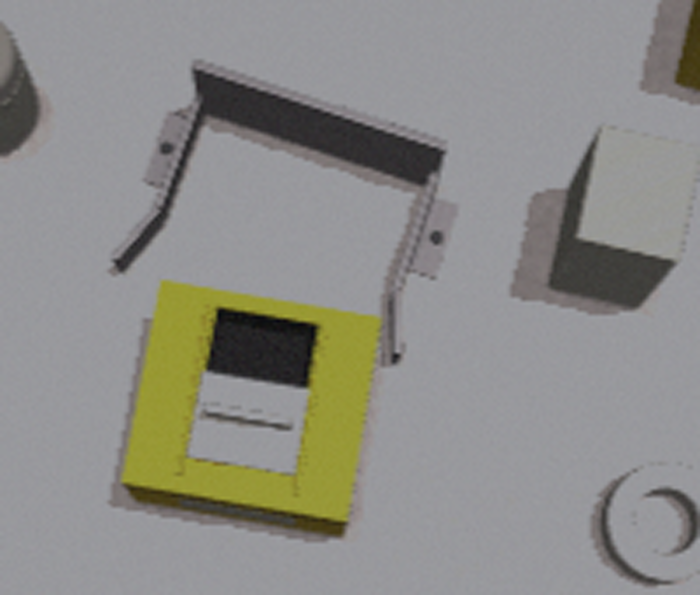

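The crop confirms both. The small bin's lid is centred around (255,410) in the crop, with the bare opening towards the bracket. The bracket has its plate at crop (320,110), and the bin's right-front corner is near the right lip. Next I'll fit the bracket pose accurately.

```bash
cat >> h.py <<'E'
from scipy.optimize import least_squares
def bracket(W,g=(.636,.033,-.324)):
    z=W[...,2]; f=(abs(W[...,0]-.64)<.13)&(abs(W[...,1]-.03)<.13)
    P=W[f&(z>.012)&(z<.085)]
    def loc(p):
        c,s=np.cos(p[2]),np.sin(p[2]); d=P[:,:2]-p[:2]
        return np.c_[d@[c,s],d@[-s,c],P[:,2]]
    L=loc(g)
    pl=(L[:,2]>.045)&(L[:,0]>.045)&(abs(L[:,1])<.075)&(L[:,2]<.074)
    wl=(L[:,2]<.033)&(L[:,0]>-.012)&(L[:,0]<.05)&(abs(abs(L[:,1])-.075)<.015)
    print('pts',pl.sum(),wl.sum(),(wl&(L[:,1]>0)).sum())
    def r(p):
        L=loc(p); return np.r_[L[pl,0]-.0605,(abs(L[wl,1])-.0760)]
    s=least_squares(r,g,loss='soft_l1',f_scale=.0015); L=loc(s.x)
    a=L[wl]; print('wall med',np.median(a[a[:,1]>0,1]),np.median(a[a[:,1]<0,1]),'plate',np.percentile(L[pl,0],[5,50,95]))
    return s.x
E
python3 - <<'E'
from h import *
for n in('top','side'):
    W=np.load(n+'0.npz')['W']; b=bracket(W); print(n,b,np.degrees(b[2]))
E
```

```text
pts 304 83 59
wall med 0.07611366985316008 -0.07799076353376275 plate [0.05944471 0.06044866 0.06157914]
top [ 0.63430609  0.03266007 -0.32658092] -18.711708136631966
pts 277 258 137
wall med 0.07724228280715219 -0.07758302275264785 plate [0.05841714 0.06048519 0.06289868]
side [ 0.63288526  0.03616664 -0.32767477] -18.774381146977998
```

```bash
cat >> h.py <<'E'
from scipy.spatial.transform import Rotation as R
B=np.array([.6336,.0344,-.327])
def bk(a,l): c,s=np.cos(B[2]),np.sin(B[2]); return np.array([B[0]+a*c-l*s,B[1]+a*s+l*c])
def inb(p): c,s=np.cos(B[2]),np.sin(B[2]); d=np.array(p[:2])-B[:2]; return np.array([c*d[0]+s*d[1],-s*d[0]+c*d[1]])
def plan(a,l,z,yaw):  # bracket coords, yaw rel bracket (rad)
    s=robot.read_state(); M=R.from_rotvec(s['orientation']); cur=np.arctan2(*M.as_matrix()[[1,0],0])
    y=B[2]+yaw; dy=(y-cur+np.pi)%(2*np.pi)-np.pi
    tgt=R.from_euler('z',y)*R.from_rotvec([np.pi,0,0])
    d=np.r_[bk(a,l),z]-s['tool_pos']
    print('t',s['t'],'tool',s['tool_pos'].round(4),'inb',inb(s['tool_pos']).round(4),'F',s['force'].round(1),'open',round(s['opening'],3))
    print('twist tool (units):',((M.inv()*tgt).as_rotvec()/np.radians(60)).round(4),'slide after twist:',(tgt.inv().apply(d)/.25).round(4))
E
python3 -c "
from h import *
plan(-.130,-.125,.218,np.pi/2)"
```

```text
t 0.1 tool [ 0.2704 -0.5351  0.2177] inb [-0.1611 -0.6559] F [ 0.6  0.7 -0.3] open 0.093
twist tool (units): [-1.500e-03 -7.000e-04 -7.411e-01] slide after twist: [ 2.1238e+00  1.2430e-01 -1.2000e-03]
```

>>> play_rows --slide '[[0, 0, 0], [0, 0, 0], [0, 0, 0], [0, 0, 0], [0, 0, 0], [0, 0, 0], [0.1, 0, 0], [0.16, 0, 0]]' --twist '[[0, 0, -0.124], [0, 0, -0.124], [0, 0, -0.124], [0, 0, -0.124], [0, 0, -0.123], [0, 0, -0.122], [0, 0, 0], [0, 0, 0]]' --fingers 0.14 --force 20

```text
t: 0.9
tool_pos: [0.2907, -0.4742, 0.2177]
orientation: [-2.554, -1.827, 0.0]
force: [1.2, 0.8, 0.5]
opening: 0.0407
gripper_force: 0.0
```

>>> play_rows --slide '[[0.17, 0.016, 0], [0.17, 0.016, 0], [0.17, 0.016, 0], [0.17, 0.016, 0], [0.17, 0.016, 0], [0.17, 0.016, 0], [0.17, 0.016, 0], [0.1, 0.016, 0]]' --twist '[[0, 0, 0], [0, 0, 0], [0, 0, 0], [0, 0, 0], [0, 0, 0], [0, 0, 0], [0, 0, 0], [0, 0, 0]]'

```text
t: 1.7
tool_pos: [0.4258, -0.1761, 0.2184]
orientation: [-2.551, -1.832, -0.001]
force: [-0.6, -0.2, 0.1]
opening: 0.0402
gripper_force: 0.0
```

```bash
python3 -c "
from h import *
plan(-.130,-.125,.04,np.pi/2)"
```

```text
t 1.7 tool [ 0.4258 -0.1761  0.2184] inb [-0.1291 -0.2661] F [-0.6 -0.2  0.1] open 0.04
twist tool (units): [-0.0003 -0.0007  0.0015] slide after twist: [ 0.5642 -0.0034  0.7135]
```

>>> play_rows --slide '[[0.14, 0, 0], [0.14, 0, 0], [0.14, 0, 0], [0.14, 0, 0.05], [0, 0, 0.16], [0, 0, 0.16], [0, 0, 0.16], [0, 0, 0.16]]' --twist '[[0, 0, 0], [0, 0, 0], [0, 0, 0], [0, 0, 0], [0, 0, 0], [0, 0, 0], [0, 0, 0], [0, 0, 0]]'

```text
t: 2.5
tool_pos: [0.4699, -0.046, 0.0444]
orientation: [-2.553, -1.831, 0.0]
force: [-0.0, -0.3, -0.1]
opening: 0.0398
gripper_force: 0.0
```

```bash
python3 -c "
from h import *
plan(-.130,-.0725,.04,np.pi/2)"
```

```text
t 2.5 tool [ 0.4699 -0.046   0.0444] inb [-0.1292 -0.1287] F [-0.  -0.3 -0.1] open 0.04
twist tool (units): [-0.0001  0.      0.0004] slide after twist: [ 0.2247 -0.0032  0.0177]
```

>>> play_rows --slide '[[0.03, 0, 0.01], [0.03, 0, 0], [0.03, 0, 0], [0.03, 0, 0], [0.03, 0, 0], [0.025, 0, 0], [0.02, 0, 0], [0.015, 0, 0]]' --twist '[[0, 0, 0], [0, 0, 0], [0, 0, 0], [0, 0, 0], [0, 0, 0], [0, 0, 0], [0, 0, 0], [0, 0, 0]]'

```text
t: 3.3
tool_pos: [0.4875, 0.0038, 0.0439]
orientation: [2.553, 1.83, 0.0]
force: [-1.3, -3.6, 2.7]
opening: 0.04
gripper_force: 2.0
```

```bash
cat >> h.py <<'E'
def look(tag):
    for n in('top','side'):
        im,d,W=grab(n); cv2.imwrite(f'pics/{n}_{tag}.png',np.clip(im[:,:,::-1]*1.4,0,255).astype(np.uint8)); np.savez(f'{n}_{tag}.npz',im=im,W=W)
        m=binmask(im,W)&(abs(W[...,2]-.09)<.006)&(np.hypot(W[...,0]-.57,W[...,1]-.05)<.17)
        k,l,st,c=cv2.connectedComponentsWithStats(m.astype(np.uint8)); i=1+np.argmax(st[1:,4]); c,s,a=rect(W[l==i][:,:2])
        print(n,st[i,4],'size',np.round(s),'inb mm',(inb(np.array(c)/1000)*1000).round(1),'relyaw deg',(a-90-np.degrees(B[2])+45)%90-45)
E
python3 -c "
from h import *
look('a'); plan(-.130,-.0725,.04,np.pi/2)"
```

```text
top 743 size [ 35. 122.] inb mm [-112.2   47.9] relyaw deg 3.786264639547454
side 1198 size [145. 123.] inb mm [-114.4   -3.7] relyaw deg 0.21179411952792293
t 3.4 tool [0.4875 0.004  0.0437] inb [-0.1286 -0.0757] F [ 0.2 -0.2  0.1] open 0.04
twist tool (units): [ 0.0004 -0.0006  0.0003] slide after twist: [ 0.0127 -0.0058  0.0148]
```

View pics/side_a.png

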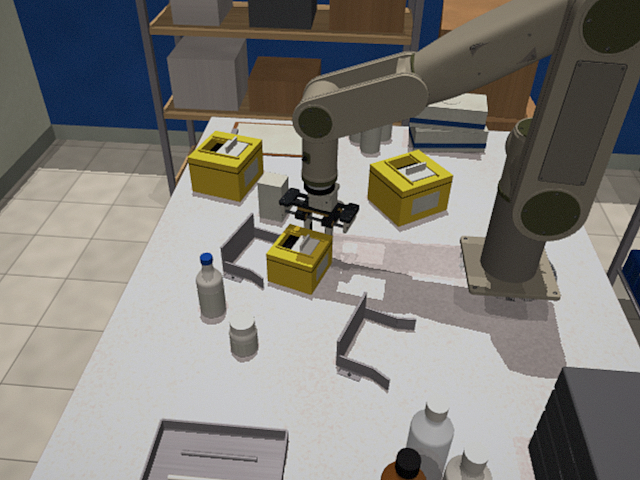

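The side view shows the bin at (298,258), now parallel to the bracket and roughly in line, with the fingers at its right side. Next the arm backs off, goes up and moves round behind the bin.

>>> play_rows --slide '[[-0.08, 0, 0], [-0.1, 0, 0], [-0.03, 0, -0.1], [0, -0.05, -0.14], [0, -0.1, -0.14], [0, -0.12, -0.1], [0, -0.12, 0], [0, -0.05, 0]]' --twist '[[0, 0, 0], [0, 0, 0], [0, 0, 0], [0, 0, 0], [0, 0, 0], [0, 0, 0], [0, 0, 0], [0, 0, 0]]' --fingers -1

```text
t: 4.2
tool_pos: [0.3654, -0.0103, 0.1645]
orientation: [2.552, 1.83, 0.003]
force: [-0.6, -0.1, 0.7]
opening: 0.0927
gripper_force: 0.0
```

>>> play_rows --slide '[[0, 0, 0], [0, 0, 0], [0, 0, 0], [0, 0, 0], [0, 0, 0], [0, 0, 0], [0, 0, 0], [0, 0, 0]]' --twist '[[0, 0, 0.14], [0, 0, 0.14], [0, 0, 0.14], [0, 0, 0.14], [0, 0, 0.14], [0, 0, 0.14], [0, 0, 0.14], [0, 0, 0.14]]'

```text
t: 5.0
tool_pos: [0.3663, -0.0108, 0.1635]
orientation: [-3.139, -0.102, -0.001]
force: [0.1, -0.3, 0.3]
opening: 0.093
gripper_force: 0.0
```

>>> play_rows --slide '[[0, 0, 0], [0, 0, 0], [0, 0, 0], [0, -0.1, 0], [0, -0.12, 0], [0, -0.12, 0], [0, -0.1, 0], [0, 0, 0]]' --twist '[[0, 0, 0.14], [0, 0, 0.14], [0, 0, 0.1], [0, 0, 0], [0, 0, 0], [0, 0, 0], [0, 0, 0], [0, 0, 0]]'

```text
t: 5.8
tool_pos: [0.4019, 0.0955, 0.1635]
orientation: [-3.099, 0.507, 0.0]
force: [-0.0, -1.4, -0.7]
opening: 0.0931
gripper_force: 0.0
```

```bash
python3 -c "
from h import *
look('b'); plan(-.225,-.004,.04,0)"
```

```text
top 1342 size [130. 119.] inb mm [-111.7   -1.1] relyaw deg -0.09677674228848332
side 1185 size [136. 123.] inb mm [-114.4   -0.7] relyaw deg -0.2782342618197333
t 5.9 tool [0.4013 0.0934 0.1634] inb [-0.239  -0.0187] F [0.2 0.1 0. ] open 0.093
twist tool (units): [0.0002 0.0006 0.0014] slide after twist: [ 0.056  -0.0588  0.4935]
```

The bin now sits square to the bracket within 0.3° and on line within about 1 mm, 112 mm short of home. I'll descend behind it and push.

>>> play_rows --slide '[[0, -0.035, 0.05], [0, -0.035, 0.1], [0, 0, 0.12], [0, 0, 0.12], [0, 0, 0.09], [0, 0, 0.015], [0.03, 0, 0], [0.04, 0, 0]]' --twist '[[0, 0, 0], [0, 0, 0], [0, 0, 0], [0, 0, 0], [0, 0, 0], [0, 0, 0], [0, 0, 0], [0, 0, 0]]'

```text
t: 6.7
tool_pos: [0.4251, 0.104, 0.041]
orientation: [-3.099, 0.512, -0.003]
force: [0.5, 0.5, 1.0]
opening: 0.093
gripper_force: 0.0
```

>>> play_rows --slide '[[0.04, 0, 0], [0.04, 0, 0], [0.03, 0, 0], [0.02, 0, 0], [0.02, 0, 0], [0.02, 0, 0], [0.02, 0, 0], [0.02, 0, 0]]' --twist '[[0, 0, 0], [0, 0, 0], [0, 0, 0], [0, 0, 0], [0, 0, 0], [0, 0, 0], [0, 0, 0], [0, 0, 0]]'

```text
t: 7.5
tool_pos: [0.4732, 0.0874, 0.0397]
orientation: [3.1, -0.511, -0.002]
force: [-3.1, 0.9, 1.2]
opening: 0.0934
gripper_force: 1.7
```

```bash
python3 -c "
from h import *
look('c'); plan(-.0675,-.001,.04,0)"
```

```text
top 420 size [89. 32.] inb mm [-76.1 -59.5] relyaw deg 22.775245409658538
side 727 size [138. 120.] inb mm [-99.4  -0.1] relyaw deg 0.7191183382779229
t 7.6 tool [0.474  0.0871 0.0399] inb [-0.1681 -0.0013] F [-1.6 -0.2 -0.6] open 0.093
twist tool (units): [-0.     -0.0005 -0.0001] slide after twist: [ 0.4023 -0.0013 -0.0005]
```

>>> play_rows --slide '[[0.022, 0, 0], [0.022, 0, 0], [0.022, 0, 0], [0.022, 0, 0], [0.022, 0, 0], [0.022, 0, 0], [0.022, 0, 0], [0.022, 0, 0]]' --twist '[[0, 0, 0], [0, 0, 0], [0, 0, 0], [0, 0, 0], [0, 0, 0], [0, 0, 0], [0, 0, 0], [0, 0, 0]]'

```text
t: 8.4
tool_pos: [0.5155, 0.073, 0.0398]
orientation: [3.1, -0.511, -0.0]
force: [-1.3, 0.1, -1.3]
opening: 0.0929
gripper_force: 1.0
```

>>> play_rows --slide '[[0.022, 0, 0], [0.022, 0, 0], [0.022, 0, 0], [0.022, 0, 0], [0.022, 0, 0], [0.022, 0, 0], [0.022, 0, 0], [0.016, 0, 0]]' --twist '[[0, 0, 0], [0, 0, 0], [0, 0, 0], [0, 0, 0], [0, 0, 0], [0, 0, 0], [0, 0, 0], [0, 0, 0]]'

```text
t: 9.2
tool_pos: [0.5558, 0.0594, 0.04]
orientation: [-3.1, 0.512, -0.0]
force: [-2.2, 1.5, -0.7]
opening: 0.093
gripper_force: 1.3
```

```bash
python3 -c "
from h import *
look('d'); plan(-.0675,-.001,.04,0)"
```

```text
top 125 size [15. 51.] inb mm [ 24.8 -62.7] relyaw deg 18.266123037984954
side 663 size [139. 118.] inb mm [-10.9   0.3] relyaw deg 1.8931219393521417
t 9.3 tool [0.5563 0.0593 0.0402] inb [-0.0812 -0.0013] F [ 0.  -0.6 -0.6] open 0.093
twist tool (units): [-0.0002 -0.0011 -0.0002] slide after twist: [ 0.0549 -0.001   0.0009]
```

Roughly 13 mm remain. I'll push gently until the force rises.

>>> play_rows --slide '[[0.008, 0, 0], [0.008, 0, 0], [0.008, 0, 0], [0.008, 0, 0], [0.006, 0, 0], [0.004, 0, 0], [0.004, 0, 0], [0.004, 0, 0]]' --twist '[[0, 0, 0], [0, 0, 0], [0, 0, 0], [0, 0, 0], [0, 0, 0], [0, 0, 0], [0, 0, 0], [0, 0, 0]]'

```text
t: 10.1
tool_pos: [0.5672, 0.0555, 0.0399]
orientation: [-3.1, 0.511, 0.0]
force: [-3.3, 2.4, 3.1]
opening: 0.093
gripper_force: 2.0
```

```bash
python3 -c "
from h import *
plan(-.0675,-.001,.04,0)"
```

```text
t 10.1 tool [0.5672 0.0555 0.0399] inb [-0.0697 -0.0013] F [-3.3  2.4  3.1] open 0.093
twist tool (units): [-0.      0.0001 -0.    ] slide after twist: [ 0.0088 -0.0013 -0.0006]
```

>>> play_rows --slide '[[0.003, 0, 0], [0.003, 0, 0], [0.003, 0, 0], [0.003, 0, 0], [0.002, 0, 0], [0, 0, 0], [0, 0, 0], [0, 0, 0]]' --twist '[[0, 0, 0], [0, 0, 0], [0, 0, 0], [0, 0, 0], [0, 0, 0], [0, 0, 0], [0, 0, 0], [0, 0, 0]]'

```text
t: 10.9
tool_pos: [0.5688, 0.055, 0.0398]
orientation: [-3.1, 0.511, 0.006]
force: [-12.5, 4.4, 9.6]
opening: 0.093
gripper_force: 6.8
```

```bash
python3 -c "
from h import *
plan(-.0675,-.001,.04,0)"
```

```text
t 10.9 tool [0.5688 0.055  0.0398] inb [-0.068  -0.0014] F [-12.5   4.4   9.6] open 0.093
twist tool (units): [ 0.0005  0.0034 -0.    ] slide after twist: [ 0.0019 -0.0014 -0.0009]
```

The force rose to 13 N against the plate, so I'll back off, lift, close the fingers and look.

>>> play_rows --slide '[[-0.02, 0, 0], [-0.06, 0, 0], [-0.1, 0, 0], [-0.1, 0, 0], [0, 0, -0.1], [0, 0, -0.14], [0, 0, -0.14], [0, 0, -0.1]]' --twist '[[0, 0, 0], [0, 0, 0], [0, 0, 0], [0, 0, 0], [0, 0, 0], [0, 0, 0], [0, 0, 0], [0, 0, 0]]'

```text
t: 11.7
tool_pos: [0.5055, 0.0767, 0.1627]
orientation: [-3.099, 0.511, -0.007]
force: [0.2, 0.6, -0.0]
opening: 0.093
gripper_force: 0.0
```

>>> play_rows --slide '[[-0.1, 0, 0], [-0.1, 0, 0], [0, 0, 0], [0, 0, 0], [0, 0, 0], [0, 0, 0], [0, 0, 0], [0, 0, 0]]' --twist '[[0, 0, 0], [0, 0, 0], [0, 0, 0], [0, 0, 0], [0, 0, 0], [0, 0, 0], [0, 0, 0], [0, 0, 0]]' --fingers 1

```text
t: 12.5
tool_pos: [0.4571, 0.0928, 0.1597]
orientation: [3.1, -0.512, -0.0]
force: [-0.1, 0.3, 0.0]
opening: 0.0336
gripper_force: 0.0
```

```bash
cat >> h.py <<'E'
def check(tag):
    for n in('top','side'):
        z=np.load(f'{n}_{tag}.npz'); W=z['W']
        L=W.copy(); c,s=np.cos(B[2]),np.sin(B[2]); d=W[...,:2]-B[:2]
        L[...,0]=d@[c,s]; L[...,1]=d@[-s,c]
        m=(abs(L[...,1])<.02)&(abs(L[...,0])<.05)&(L[...,2]>.1005)&(L[...,2]<.115)
        print(n,'rib',L[m].mean(0).round(4),m.sum(),np.percentile(L[m][:,0],[5,95]).round(4) if m.sum() else '')
E
python3 -c "
from h import *
look('e'); check('e'); plan(-.045,-.001,.15,0)
t=cv2.imread('pics/top_e.png')[120:290,210:410]
cv2.imwrite('pics/crop_e.png',cv2.resize(t,(700,595),interpolation=cv2.INTER_CUBIC))"
```

```text
top 1537 size [130. 121.] inb mm [ 1.9 -1.1] relyaw deg -0.31699921543301457
side 1128 size [139. 124.] inb mm [-1.3 -1.2] relyaw deg 0.5147802645474542
top rib [-0.0111 -0.0121  0.1078] 26 [-0.0131 -0.0083]
side rib [-0.0144  0.0007  0.1074] 41 [-0.0174 -0.0108]
t 12.6 tool [0.457  0.0928 0.1598] inb [-0.1861 -0.0014] F [-0.7 -0.3  0.9] open 0.025
twist tool (units): [ 0.0001  0.0002 -0.0002] slide after twist: [ 0.5642 -0.0016  0.0391]
```

View pics/crop_e.png

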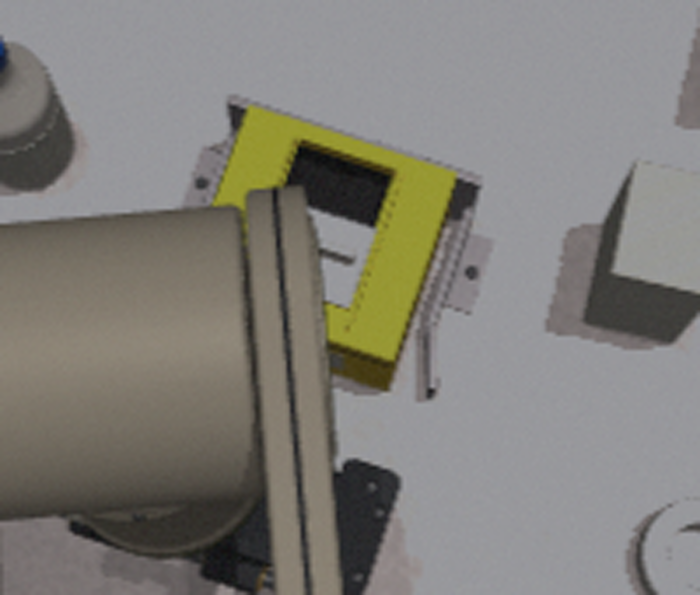

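The bin's back edge is flush along the bracket plate, from crop (235,100) to (475,185). The rib is at crop (340,257) and still open, about 13 mm to the -x side. Now I'll go over the lid behind the rib.

>>> play_rows --slide '[[0.1, 0, 0], [0.13, 0, 0], [0.13, 0, 0], [0.13, 0, 0], [0.09, 0, 0.04], [0, 0, 0.07], [0, 0, 0.06], [0, 0, 0.04]]' --twist '[[0, 0, 0], [0, 0, 0], [0, 0, 0], [0, 0, 0], [0, 0, 0], [0, 0, 0], [0, 0, 0], [0, 0, 0]]'

```text
t: 13.4
tool_pos: [0.593, 0.0465, 0.1053]
orientation: [3.099, -0.511, -0.004]
force: [-0.5, 0.9, 0.3]
opening: 0.0007
gripper_force: 0.0
```

```bash
python3 -c "
from h import *
plan(.02,-.001,.100,0)"
```

```text
t 13.4 tool [0.593  0.0465 0.1053] inb [-0.0423 -0.0016] F [-0.5  0.9  0.3] open 0.001
twist tool (units): [0.0007 0.0023 0.    ] slide after twist: [ 0.2492 -0.0024  0.0214]
```

>>> play_rows --slide '[[0, 0, 0.01], [0.02, 0, 0], [0.03, 0, 0], [0.03, 0, 0], [0.03, 0, 0], [0.03, 0, 0], [0.03, 0, 0], [0.03, 0, 0]]' --twist '[[0, 0, 0], [0, 0, 0], [0, 0, 0], [0, 0, 0], [0, 0, 0], [0, 0, 0], [0, 0, 0], [0, 0, 0]]'

```text
t: 14.2
tool_pos: [0.6421, 0.0301, 0.1049]
orientation: [-3.1, 0.511, 0.0]
force: [-1.5, 0.8, 1.1]
opening: 0.0002
gripper_force: 0.7
```

```bash
python3 -c "
from h import *
plan(.02,-.001,.100,0)"
```

```text
t 14.2 tool [0.6421 0.0301 0.1049] inb [ 0.0095 -0.0014] F [-1.5  0.8  1.1] open 0.0
twist tool (units): [-0.      0.0001 -0.0001] slide after twist: [ 0.0421 -0.0014  0.0196]
```

>>> play_rows --slide '[[0.012, 0, 0.008], [0.01, 0, 0], [0.01, 0, 0], [0.005, 0, 0], [0.004, 0, 0], [0.004, 0, 0], [0.004, 0, 0], [0, 0, 0]]' --twist '[[0, 0, 0], [0, 0, 0], [0, 0, 0], [0, 0, 0], [0, 0, 0], [0, 0, 0], [0, 0, 0], [0, 0, 0]]'

```text
t: 15.0
tool_pos: [0.6519, 0.0268, 0.1027]
orientation: [-3.1, 0.511, 0.004]
force: [-7.3, 0.8, 3.6]
opening: 0.0003
gripper_force: 3.5
```

```bash
python3 -c "
from h import *
plan(.02,-.001,.100,0)"
```

```text
t 15.0 tool [0.6519 0.0268 0.1027] inb [ 0.0198 -0.0013] F [-7.3  0.8  3.6] open 0.0
twist tool (units): [0.0003 0.0026 0.0002] slide after twist: [ 0.0009 -0.0013  0.0108]
```

The force is 7 N at the expected stop position. I'll retreat clear and check.

>>> play_rows --slide '[[0.006, 0, 0], [0, 0, 0], [-0.02, 0, 0], [-0.04, 0, -0.02], [0, 0, -0.1], [0, 0, -0.14], [0, 0, -0.14], [0, 0, -0.1]]' --twist '[[0, 0, 0], [0, 0, 0], [0, 0, 0], [0, 0, 0], [0, 0, 0], [0, 0, 0], [0, 0, 0], [0, 0, 0]]'

```text
t: 15.8
tool_pos: [0.641, 0.0308, 0.2318]
orientation: [-3.099, 0.511, -0.007]
force: [-0.0, 0.4, 0.5]
opening: 0.0006
gripper_force: 0.0
```

>>> play_rows --slide '[[-0.08, 0.05, 0], [-0.1, 0.14, 0], [-0.1, 0.14, 0], [-0.1, 0.14, 0], [-0.1, 0.14, 0], [-0.1, 0.14, 0], [0, 0.14, 0], [0, 0.1, 0]]' --twist '[[0, 0, 0], [0, 0, 0], [0, 0, 0], [0, 0, 0], [0, 0, 0], [0, 0, 0], [0, 0, 0], [0, 0, 0]]'

```text
t: 16.6
tool_pos: [0.4224, -0.1585, 0.2288]
orientation: [3.098, -0.512, 0.004]
force: [0.6, -0.9, 0.3]
opening: 0.0007
gripper_force: 0.0
```

```bash
python3 -c "
from h import *
look('f'); check('f'); plan(-.045,-.001,.15,0)
t=cv2.imread('pics/top_f.png')[100:330,140:450]
cv2.imwrite('pics/crop_f.png',cv2.resize(t,(775,575),interpolation=cv2.INTER_CUBIC))"
```

```text
top 2797 size [131. 121.] inb mm [ 1.2 -0.9] relyaw deg -0.0052240079134833195
side 1275 size [139. 124.] inb mm [-1.5 -0.5] relyaw deg 0.3252661043912042
top rib [0.0308 0.0002 0.1076] 68 [0.0287 0.0334]
side rib [0.028  0.0008 0.1071] 40 [0.0252 0.0314]
t 16.7 tool [ 0.4226 -0.1594  0.2287] inb [-0.1375 -0.2513] F [ 0.4  0.6 -0.7] open 0.001
twist tool (units): [ 0.0013 -0.0023 -0.0032] slide after twist: [ 0.3702 -1.0014  0.3149]
```

View pics/crop_f.png

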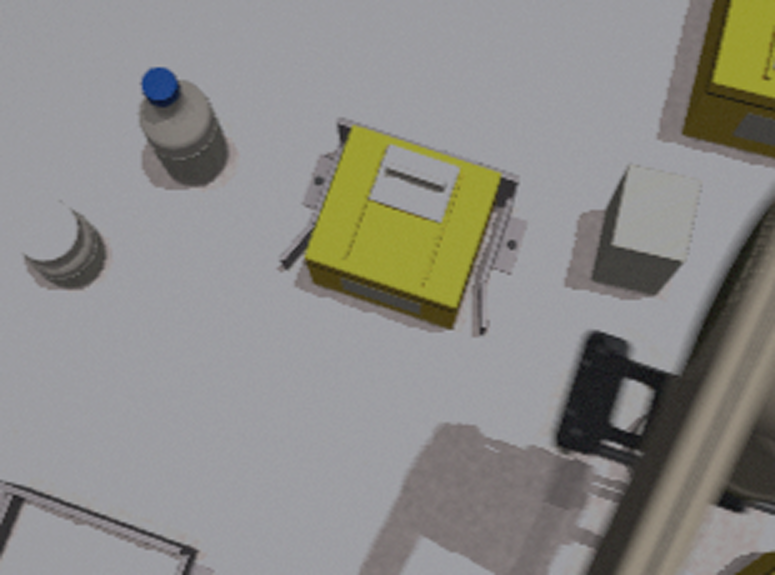

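The crop shows the bin flush against the plate, from (345,125) to (515,180). The flap covers the whole opening, with its rib at (415,180), about +30 mm. The bottles and carton haven't moved, and the arm is clear.

```bash
python3 -c "
from h import *
print(abs(robot.read_state()['dq']).max()); print(robot.close_job())"
```

```text
0.060881553128421195
the job is handed in; nothing more can be done
None
```

I pushed the sharps bin home, square and fully back against the bracket's upright plate, slid the flap fully shut, and handed the job in with the arm clear of everything.

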